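Load a ceramic boat into the sample case and hook its lid shut

TASK

Set the white ceramic boat lengthwise and level on the narrow raised bar inside the open sample case and let go of it, then swing the lid shut. The lid only closes when it is pushed back against its sprung hinge so that its tab drops in behind the case's front rim; let it spring forward so that the tab's foot hooks under the rim and the lid lies fully down, do not force the tab against the rim, and leave the other things on the bench where they are.

Things in the scene. Friction and masses are not known exactly. Their poses are not given: they have to be found in the camera images.
- case: fixed grey sheet-metal sample case, open at the top: 170 mm (x) by 180 mm (y), 85 mm high, walls and floor 6 mm; origin at the centre of its underside, x from the front wall (with the rim, towards the robot) to the rear wall (with the hinge), z up
- rim: steel rim strip along the top of the case's front wall: 5 mm thick, 168 mm long, running 19 mm inwards from the outer front face (13 mm of it overhangs the inside); origin at the top outer edge of the front wall, middle of its length; the case's axes
- rim_edge (a point): middle of the rim's inner edge, at its top surface (85 mm above the bench); x points to the rear of the case
- rest_top (a point): middle of the top of the narrow aluminium bar on the case floor: bar 80 mm long (x, the case's x), 24 mm wide (y), 24 mm high, its top 30 mm above the bench
- boat: loose white ceramic boat, an open trough 100 mm long (x), 38 mm wide (y), 28 mm high, walls 5 mm, 0.1 to 0.25 kg; origin at the centre of its underside; starts on the bench to the left or right of the case
- lid (a joint): angle of the lid, rad: 0 fully down on the case, 1.57 upright, at most 1.9 (leaning away from the robot); the hinge is stiff, so the lid stays where it is left. With its tab standing on top of the rim it stops at about 0.09
- lid_hinge (a point): middle of the hinge line along the case's rear top edge, 87 mm above the bench, with the lid's axes (the case's axes when the lid is down). The lid is a grey plate, 0.3 kg: 172 mm from the hinge line along its -x, 180 mm wide (y), 6 mm thick; +z is its outside, and its underside lies on the hinge line
- hinge_bar: the two steel hinge knuckles that carry the lid, origin on the hinge line. They ride on a sprung slide: lid and knuckles together can be pushed to the rear (case +x) by up to 16 mm against a spring of 3 to 6 N, and spring forward again when let go
- lid_bar (a point): middle of the outer end of the black grip bar on the outside of the lid: bar 60 mm long (y), 12 mm wide (x), standing 22 mm off the plate, centred 125 mm from the hinge line, so that 41 mm of bare plate lie between it and the lid's free edge
- tab_tip (a point): middle of the front end of the foot of the steel tab under the lid. Tab 60 mm wide (y), hanging 15 mm below the plate, with a foot 5 mm thick pointing 12 mm forward; this point is 160 mm from the hinge line, 12.5 mm below the plate. Lid down and sprung forward: 9 mm forward of the rim's edge, under the rim. The foot passes the rim only with the lid pushed back 10 mm or more
- jar: bystander: amber glass jar with black cap, 64 mm across, 90 mm high; origin at the centre of its underside
- dish: bystander: white ceramic dish, 100 mm across, 30 mm high; origin at the centre of its underside
- spatula: bystander: spatula 180 mm long lying on the bench; origin on its underside near its middle

How it is judged:
By the outcome, as a careful person would: the job done as asked, in the order asked, and still so for the second after the job is handed in, with the robot touching nothing.
It also fails if it takes over 64 s, if anything falls off the work surface, if the arm or the gripper's body presses on something with over 40 N, if the wrist force passes 120 N, or if a joint passes its speed limit or range.

ROBOT

A 6-joint arm with a two-finger parallel gripper is mounted at the origin on the work surface. World frame = base frame: x ahead of the robot, y to its left, z up, the work surface at z = 0. Lengths are in mm, angles in rad, forces in N, time in s.
With the tool pointing down it reaches from about 400 to 925 mm from the base axis. Payload 12.5 kg.
Tool frame: the origin (TCP) lies at the very end of the fingers, on their centre line; the grasp point (between the pads) lies behind it (env.grip_depth is the z of the grasp point in the tool frame, in mm); z points along the fingers, y is the line along which they close (so a half turn about z gives the same grasp; the last joint's range is limited). The gripper opens to 95 mm and grips with 3 to 60 N. Pads are 20 mm wide; open, the fingers measure 119 mm over their backs; the gripper's body (75 mm by 180 mm) begins 59 mm behind the grasp point.
Start: joints at [1.167, 0.491, 1.559, -0, 1.092, -0.106], TCP at [183.369, 597.514, 214.661] pointing down, gripper open.
Joint ranges: [-3.1, 3.1], [-0.84, 2.19], [0.05, 2.79], [-1.13, 4.28], [0.06, 2.93], [-2.69, 2.69]. Speed limits (rad/s): [2.22, 2.22, 2.79, 3.14, 3.14, 3.14].

INTERFACE

Orientations are given as [roll, pitch, yaw] about the fixed x, y, z axes, in that order (R = Rz(yaw) Ry(pitch) Rx(roll)).
In Python, from cell import env, optics gives the robot as it stands.
- The arm moves only by the tool step_arm, never from a script. Its argument "moves" is a list of rows, each an object of numbers: "tx", "ty", "tz": the shift along the tool's x, y, z in mm; "roll": the turn about the tool's z in rad. In form: [{"tx": .., "ty": .., "tz": .., "roll": ..}, ...]. A call has 1 to 12 rows; each row is the pose to reach, as a shift and turn from the pose commanded when the call began, along the tool's axes at that moment; what a row does not reach only later rows make up. A row lasts 1/12 s, in which the tool goes at most 41.7 mm and 7.16 degrees, less where a joint would pass 70% of its speed; a pose out of reach is approached as far as the arm can. A call with a gripper value outside its range is refused whole. "grip" is the finger opening in mm, from 0 to 95.1, set as the call begins (left out, the last holds). The fingers move at their own pace and stop on an object; the grip force is fixed at half the most. Time passes only in rows, so rows that repeat a pose let the fingers close. It gives the time, the measured TCP pose, the force, the opening and the grip force at its end, in the units of the state.
- env.state(): the state, without advancing time (a new reading comes with each control period).
- optics.read_camera(name): name is "side" or "top" or "wrist"; returns a dict with "pixels" (480x640x3 uint8, blue, green, red), "mtx" (3x3 intrinsics, pixels), "view" (4x4, takes a point from world to camera coordinates). Camera axes: x right, y down, z forward; pixel columns grow to the right and rows downward; lengths in mm; the calibration is good to about 2 mm. A picture is of the moment at which its call begins. There is no depth.
- env.job_done(): hands the job in; it is judged then, once.
The state is a dict: "t": time; "joints": joint angles; "qvel": joint speeds; "tau": joint torques, N m; "eef_pos": TCP position; "tcp_rot": TCP orientation; "ft_force": force on the tool from outside, world axes, zero at the start; "moment": the same for the moment, N m; "opening": opening from 0.0 (shut) to 1.0 (fully open); "grip_force": force on a finger pad.
Only numpy, scipy, OpenCV 4.12 (cv2) and the standard library are available. Lean on these libraries where they do the work, as an engineer would, in place of code of your own. Each camera call takes 0.05 s, during which the arm holds its last target. There are 200 camera calls.

## Working session

There is one attempt and no reset: what is moved stays moved. The work goes in short steps, Python scripts to look and compute and a tool call to move; the robot and the scene stay as the last step left them, time stands still between calls to the robot, and variables do not carry over. Pictures are saved under pics/ and viewed, at most 10 in all, crops included, and the job is handed in when it is done.

Besides the shell and the picture viewer there is one more tool, called after "Call:" as a command line: name --argument value ..., lists and objects as JSON in quotes. step_arm: Moves the arm, as the interface text tells. Its arguments: {"type":"object","properties":{"moves":{"type":"array"},"grip":{"type":"number"}},"required":["moves"]}

```bash
mkdir -p pics; ls; python3 - <<'E'
from cell import env, optics
import cv2,numpy as np
s=env.state();print(s,env.grip_depth)
for n in("side","top"):
    c=optics.read_camera(n);cv2.imwrite(f"pics/{n}0.png",c["pixels"]);np.savez(f"{n}.npz",**c);print(n,c["mtx"],c["view"])
E
```

```text
pics
{'t': 0.0, 'joints': array([ 1.16739445e+00,  4.91521338e-01,  1.55948182e+00, -1.85714780e-05,
        1.09166615e+00, -1.05629315e-01]), 'qvel': array([-7.04093679e-04,  2.77272603e-05,  2.43000317e-04, -1.42428968e-04,
       -1.79902442e-03,  6.22527479e-04]), 'tau': array([-1.75575573e-03, -6.12655735e+01, -2.58175617e+01,  6.91220351e-02,
        4.82978951e-02, -8.04868773e-05]), 'eef_pos': array([183.27027471, 597.26201809, 214.07433927]), 'tcp_rot': array([-3.14052026e+00, -9.71364557e-05,  2.84382861e+00]), 'ft_force': array([ 0.31499243, -0.30999295, -0.65968474]), 'moment': array([ 0.00872819, -0.01345131, -0.01037355]), 'grip_force': 0.0, 'opening': 1.0031589068533138} -18.8
side [[444.144218     0.         312.93160041]
 [  0.         444.144218   243.82003772]
 [  0.           0.           1.        ]] [[ 7.65239615e-01 -6.43714427e-01  6.32996272e-03 -4.14743278e+02]
 [-4.55160654e-01 -5.47990492e-01 -7.01808520e-01  3.15697113e+02]
 [ 4.55233029e-01  5.34170532e-01 -7.12337513e-01  6.73328489e+02]
 [ 0.00000000e+00  0.00000000e+00  0.00000000e+00  1.00000000e+00]]
top [[459.30214044   0.         318.24299094]
 [  0.         459.30214044 236.31930355]
 [  0.           0.           1.        ]] [[-1.57653232e-02 -9.99871421e-01 -2.93192600e-03  2.55436722e+01]
 [-9.80845020e-01  1.60345713e-02 -1.94128667e-01  5.60397495e+02]
 [ 1.94150719e-01 -1.84736166e-04 -9.80971694e-01  9.66974423e+02]
 [ 0.00000000e+00  0.00000000e+00  0.00000000e+00  1.00000000e+00]]
```

View pics/top0.png

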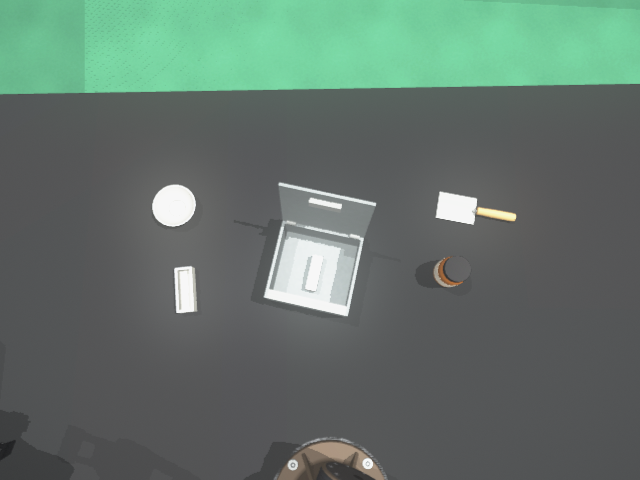

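View pics/side0.png

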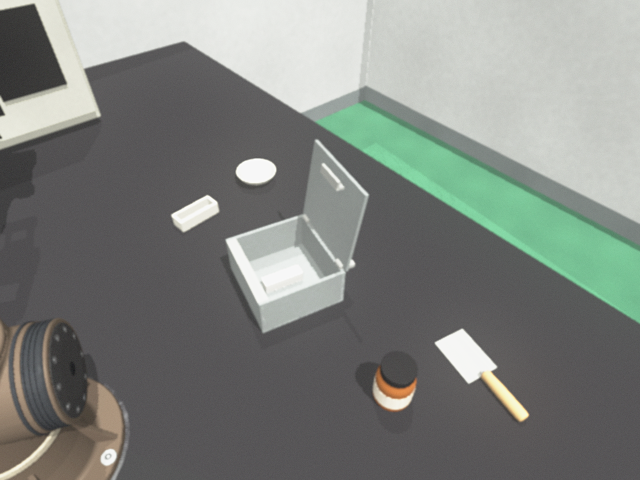

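The top view shows the boat at about (186,290), the case with its rim from (266,296) to (348,315), the bar at (314,273), and the open lid's grip bar at (325,203). The dish is at (174,206) and the jar at (452,270).

```bash
cat > h.py <<'E'
import numpy as np,cv2
def ray(c,uv,z):
    R=c["view"][:3,:3];t=c["view"][:3,3];o=-R.T@t
    d=R.T@np.linalg.inv(c["mtx"])@np.array([uv[0],uv[1],1.]);return o+d*(z-o[2])/d[2]
def proj(c,p):
    q=c["mtx"]@(c["view"][:3,:3]@np.asarray(p,float)+c["view"][:3,3]);return q[:2]/q[2]
def tri(c1,u1,c2,u2):
    P=[c["mtx"]@c["view"][:3] for c in(c1,c2)]
    X=cv2.triangulatePoints(P[0],P[1],np.array(u1,float).reshape(2,1),np.array(u2,float).reshape(2,1));return (X[:3]/X[3]).ravel()
E
python3 - <<'E'
from h import *
c=dict(np.load("top.npz"));im=c["pixels"];g=cv2.cvtColor(im,cv2.COLOR_BGR2GRAY)
def rects(x0,y0,x1,y1,th):
    m=(g[y0:y1,x0:x1]>th).astype(np.uint8)
    cs,_=cv2.findContours(m,cv2.RETR_EXTERNAL,cv2.CHAIN_APPROX_NONE)
    for k in cs:
        if cv2.contourArea(k)>60:
            r=cv2.minAreaRect(k+np.array([x0,y0]));yield cv2.boxPoints(r),r
for nm,b,z,th in(("boat",(160,255,215,325),28,150),("bar",(295,245,335,300),30,235),("rim",(255,285,360,325),85,225),("case",(255,180,385,325),85,225)):
    for box,r in rects(*b,th):
        w=np.array([ray(c,p,z) for p in box]);d=[w[1]-w[0],w[2]-w[1]];
        print(nm,np.round(box,1).tolist(),w.mean(0).round(1),[(np.linalg.norm(x).round(1),np.arctan2(x[1],x[0]).round(3)) for x in d])
s=dict(np.load("side.npz"))["pixels"]
a=cv2.resize(im[175:325,250:400],None,fx=4,fy=4,interpolation=cv2.INTER_CUBIC)[:600,:]
cv2.imwrite("pics/t1.png",a[:,:600])
cv2.imwrite("pics/s1.png",cv2.resize(s[135:335,215:375],None,fx=3,fy=3,interpolation=cv2.INTER_CUBIC))
E
```

```text
boat [[173.1999969482422, 266.70001220703125], [194.1999969482422, 265.5], [196.8000030517578, 311.29998779296875], [175.8000030517578, 312.5]] [451.4 316.4  28. ] [(np.float64(47.5), np.float64(-1.531)), (np.float64(102.9), np.float64(-3.05))]
bar [[295.0, 245.0], [334.0, 245.0], [334.0, 299.0], [295.0, 299.0]] [484.8  26.2  30. ] [(np.float64(88.6), np.float64(-1.587)), (np.float64(121.8), np.float64(3.119))]
rim [[264.1000061035156, 298.20001220703125], [270.5, 267.6000061035156], [353.29998779296875, 285.1000061035156], [346.79998779296875, 315.6000061035156]] [436.6  38.9  85. ] [(np.float64(65.7), np.float64(-0.203)), (np.float64(179.6), np.float64(-1.795))]
case [[264.0, 296.6000061035156], [281.0, 226.6999969482422], [363.3999938964844, 246.8000030517578], [346.3999938964844, 316.70001220703125]] [479.4  27.6  85. ] [(np.float64(154.1), np.float64(-0.235)), (np.float64(183.2), np.float64(-1.831))]
case [[308.6000061035156, 201.8000030517578], [309.5, 197.5], [341.20001220703125, 204.1999969482422], [340.20001220703125, 208.60000610351562]] [628.8   0.9  85. ] [(np.float64(10.1), np.float64(-0.216)), (np.float64(70.9), np.float64(-1.806))]
case [[278.8999938964844, 184.60000610351562], [279.29998779296875, 182.5], [374.5, 202.89999389648438], [374.0, 205.0]] [650.  -3.  85.] [(np.float64(5.0), np.float64(-0.203)), (np.float64(214.2), np.float64(-1.807))]
```

View pics/t1.png

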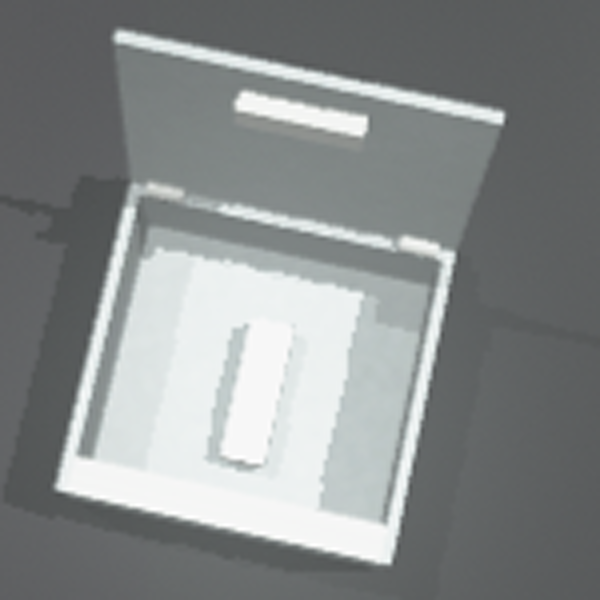

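View pics/s1.png

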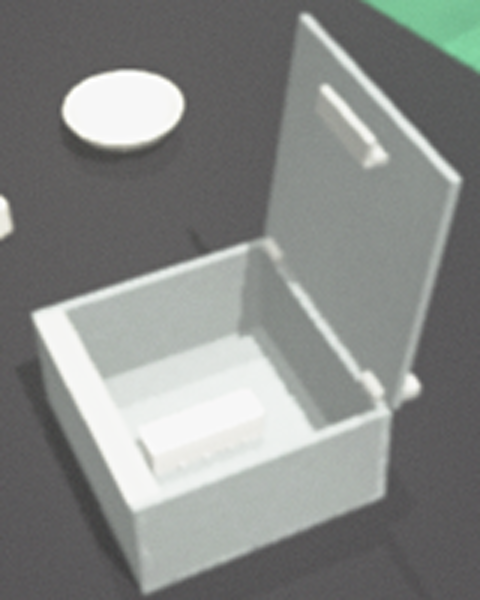

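Crop t1 (offset 250,175, scale 4): case top corners front (57,490) and (392,562), rear (135,185) and (455,250); the bar's top runs (248,320)–(292,322)–(265,465)–(222,460). In s1 (offset 215,135, scale 3) the lid's free corners are (305,15) and (460,180), matching (115,33) and (503,113) in t1.

```bash
python3 - <<'E'
from h import *
T=dict(np.load("top.npz"));S=dict(np.load("side.npz"))
t=lambda x,y:((x+.5)/4-.5+250,(y+.5)/4-.5+175); s=lambda x,y:((x+.5)/3-.5+215,(y+.5)/3-.5+135)
print("cam",-T["view"][:3,:3].T@T["view"][:3,3],-S["view"][:3,:3].T@S["view"][:3,3])
C=[ray(T,t(*p),85) for p in((57,488),(392,560),(455,250),(135,185))]
print("case top",np.round(C,1).tolist(),np.mean(C,0).round(1))
for i in range(4):
    d=C[(i+1)%4]-C[i];print(np.linalg.norm(d[:2]).round(1),np.arctan2(d[1],d[0]).round(3))
B=[ray(T,t(*p),30) for p in((248,320),(292,322),(265,465),(222,460))];print("bar",np.mean(B,0).round(1),[np.round(B[i][:2]-B[j][:2],1) for i,j in((0,3),(1,2))])
# side-view checks of same points: case front corners, side
for p in((36,315),(138,508),(388,405)):print("side case",ray(S,s(*p),85).round(1))
Bs=[ray(S,s(*p),30) for p in((140,437),(252,390),(265,408),(152,465))];print("bar side",np.mean(Bs,0).round(1))
L=[tri(T,t(115,33),S,s(305,15)),tri(T,t(503,113),S,s(460,180))];print("lid edge",np.round(L,1))
# boat in side view mask
g=cv2.cvtColor(S["pixels"],cv2.COLOR_BGR2GRAY)
m=np.zeros_like(g);m[190:235,160:225]=(g[190:235,160:225]>150)*1
k=max(cv2.findContours(m,0,1)[0],key=cv2.contourArea);a=cv2.approxPolyDP(k,2,True)[:,0];print(a.tolist(),[ray(S,p,28)[:2].round(0).tolist() for p in a])
g=cv2.cvtColor(T["pixels"],cv2.COLOR_BGR2GRAY);print(g[280,168:204],g[255:322:1,186])
cv2.imwrite("pics/b1.png",np.hstack([cv2.resize(T["pixels"][255:325,155:225],(560,560),interpolation=2)]))
E
```

```text
cam [ 362.32701763   16.7332893  1057.438649  ] [ 154.54952346 -453.64945261  703.82137467]
case top [[427.3, 133.0, 85.0], [387.2, -42.1, 85.0], [551.4, -80.8, 85.0], [590.2, 91.8, 85.0]] [489.   25.5  85. ]
179.7 -1.796
168.7 -0.231
176.8 1.35
168.1 2.894
bar [483.2  27.7  30. ] [array([ 78.7, -15.5]), array([ 80.3, -16.5])]
side case [426.6 127.8  85. ]
side case [386.9 -43.5  85. ]
side case [551.  -77.7  85. ]
bar side [480.5  21.4  30. ]
lid edge [[622.3  88.  252.8]
 [581.4 -87.7 253.4]]
[[217, 202], [206, 195], [171, 216], [175, 225], [185, 231], [218, 212]] [[502.0, 303.0], [495.0, 342.0], [396.0, 327.0], [388.0, 294.0], [396.0, 263.0], [485.0, 271.0]]
[104 104 104 105 102  92 139 238 247 245 191 200 238 247 247 247 247 247
 247 247 244 246 247 247 236 190 185 153 100 100 100 101 104 105 105 104] [105 106 106 105 106 105 106 106 106 105 106 170 247 247 229 212 247 247
 247 247 247 247 247 247 247 247 247 247 247 247 247 247 247 247 247 247
 247 247 247 247 247 247 247 247 247 247 247 247 247 247 247 247 247 247
 247 247 247 138  97  97  97  99 101 102 100 100 100]
```

View pics/b1.png

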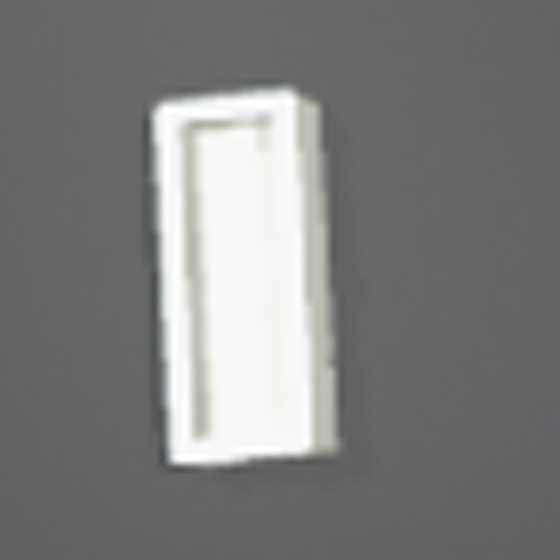

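Boat top corners in b1 (offset 155,255, scale 8): (153,103), (297,90), (313,452), (170,462).

```bash
cat >> h.py <<'E'
def go(s,x,y,z,yaw):
    from scipy.spatial.transform import Rotation as Ro
    R=Ro.from_euler("xyz",s["tcp_rot"]).as_matrix()
    d=R.T@(np.array([x,y,z])-s["eef_pos"]);r=-((yaw-s["tcp_rot"][2]+np.pi)%(2*np.pi)-np.pi)
    print("tx %.1f ty %.1f tz %.1f roll %.3f"%(*d,r))
C0=np.array([488.5,24.5]);CY=-0.228
def case(x,y):
    c,s=np.cos(CY),np.sin(CY);return C0+[c*x-s*y,s*x+c*y]
E
python3 - <<'E'
from h import *
from cell import env
T=dict(np.load("top.npz"))
t=lambda x,y:((x+.5)/8-.5+155,(y+.5)/8-.5+255)
C=np.array([ray(T,t(*p),28) for p in((153,103),(297,90),(313,452),(170,462))])
print(C.round(1).tolist(),C.mean(0).round(1))
for i in range(4):
    d=C[(i+1)%4]-C[i];print(np.linalg.norm(d).round(1),np.arctan2(d[1],d[0]).round(3))
m=C.mean(0);d=C[0]+C[1]-C[2]-C[3];y=np.arctan2(d[1],d[0])+np.pi;print(y)
go(env.state(),m[0],m[1],130,y)
E
```

```text
[[499.8, 343.8, 28.0], [502.9, 303.3, 28.0], [401.8, 295.1, 28.0], [399.7, 334.6, 28.0]] [451.1 319.2  28. ]
40.6 -1.496
101.4 -3.06
39.6 1.624
100.5 0.092
3.228313635475303
tx -337.6 ty -187.2 tz 84.3 roll -0.384
```

Call:
step_arm --moves '[{"tx": -28,"ty": -15.6,"tz": 7,"roll": -0.03},{"tx": -60,"ty": -33,"tz": 15,"roll": -0.07},{"tx": -95,"ty": -53,"tz": 24,"roll": -0.11},{"tx": -130,"ty": -72,"tz": 32,"roll": -0.15},{"tx": -165,"ty": -92,"tz": 41,"roll": -0.19},{"tx": -200,"ty": -111,"tz": 50,"roll": -0.23},{"tx": -235,"ty": -130,"tz": 59,"roll": -0.27},{"tx": -270,"ty": -150,"tz": 67,"roll": -0.31},{"tx": -300,"ty": -166,"tz": 75,"roll": -0.34},{"tx": -322,"ty": -179,"tz": 80,"roll": -0.37},{"tx": -338,"ty": -187,"tz": 84,"roll": -0.384},{"tx": -338,"ty": -187,"tz": 84,"roll": -0.384}]' --grip 95

```text
t: 1.1
eef_pos: [453.4, 317.2, 129.6]
tcp_rot: [-3.141, -0.001, -3.058]
ft_force: [-0.7, -0.3, -0.1]
opening: 0.996
grip_force: 0.0
```

```bash
python3 - <<'E'
from h import *
from cell import env,optics
s=env.state();print(s["t"],s["eef_pos"],s["tcp_rot"])
c=optics.read_camera("wrist");np.savez("w1.npz",**c);im=c["pixels"];cv2.imwrite("pics/w1.png",im)
g=cv2.cvtColor(im,cv2.COLOR_BGR2GRAY)
k=max(cv2.findContours((g>170).astype(np.uint8),0,1)[0],key=cv2.contourArea)
r=cv2.minAreaRect(k);b=cv2.boxPoints(r);print(r)
w=np.array([ray(c,p,28) for p in b]);print(w.round(1).tolist(),w.mean(0))
E
```

```text
1.1 [453.44847607 317.22230007 129.60561299] [-3.14087211e+00 -9.85090834e-04 -3.05773217e+00]
((315.2991943359375, 227.46751403808594), (132.2586669921875, 67.80381774902344), 88.56790161132812)
[[399.6, 284.7, 28.0], [394.3, 334.1, 28.0], [498.5, 347.9, 28.0], [504.6, 293.3, 28.0]] [449.2599488  314.99682159  28.        ]
```

View pics/w1.png

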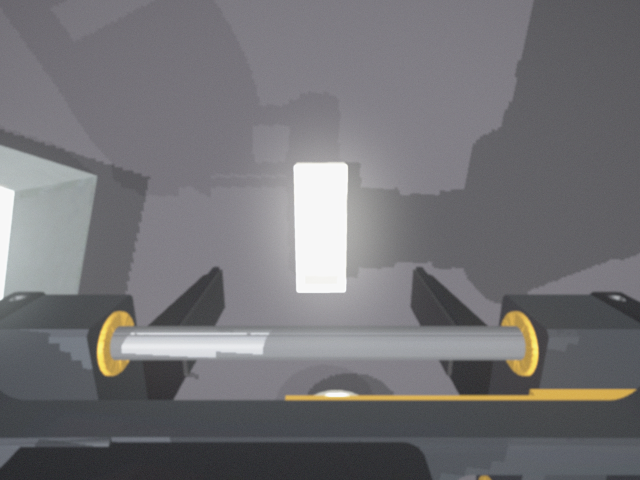

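The wrist view shows the boat as (294,162)–(348,162)–(346,293)–(296,293), lying between the fingertips at (218,270) and (417,270).

```bash
python3 - <<'E'
from h import *
from cell import env
c=dict(np.load("w1.npz"))
w=np.array([ray(c,p,28) for p in((293.5,162.5),(348,162.5),(346.5,293),(296,293))]);m=w.mean(0);print(w.round(1).tolist(),m)
s=env.state();go(s,450.5,(m[1]+319.2)/2,5,s["tcp_rot"][2]);go(s,m[0],m[1],5,3.228)
E
```

```text
[[399.0, 294.8, 28.0], [395.7, 334.6, 28.0], [499.1, 344.4, 28.0], [502.5, 303.7, 28.0]] [449.05315068 319.3550265   28.        ]
tx 1.6 ty 1.1 tz 125.0 roll -0.000
tx 3.1 ty 1.3 tz 125.0 roll -0.003
```

Call:
step_arm --moves '[{"tx": 1,"ty": 1,"tz": 20},{"tx": 2,"ty": 1.2,"tz": 45},{"tx": 2,"ty": 1.2,"tz": 70},{"tx": 2,"ty": 1.2,"tz": 95},{"tx": 2,"ty": 1.2,"tz": 112},{"tx": 2,"ty": 1.2,"tz": 120},{"tx": 2,"ty": 1.2,"tz": 125},{"tx": 2,"ty": 1.2,"tz": 125}]'

```text
validation failed for argument at $.mo...
```

Call:
step_arm --moves '[{"tx": 0},{"tx": 0},{"tx": 0},{"tx": 0},{"tx": 0},{"tx": 0},{"tx": 0},{"tx": 0},{"tx": 0},{"tx": 0}]' --grip 25

```text
validation failed for argument at $.mo...
```

Call:
step_arm --moves '[{"tx": 1,"ty": 1,"tz": 20,"roll": 0},{"tx": 2,"ty": 1.2,"tz": 45,"roll": 0},{"tx": 2,"ty": 1.2,"tz": 70,"roll": 0},{"tx": 2,"ty": 1.2,"tz": 95,"roll": 0},{"tx": 2,"ty": 1.2,"tz": 112,"roll": 0},{"tx": 2,"ty": 1.2,"tz": 120,"roll": 0},{"tx": 2,"ty": 1.2,"tz": 125,"roll": 0},{"tx": 2,"ty": 1.2,"tz": 125,"roll": 0}]'

```text
t: 1.82
eef_pos: [449.1, 321.1, 5.4]
tcp_rot: [-3.141, -0.001, -3.055]
ft_force: [-0.2, -1.0, 0.4]
opening: 1.0
grip_force: 0.0
```

Call:
step_arm --moves '[{"tx": 0,"ty": -1.5,"tz": 0,"roll": 0},{"tx": 0,"ty": -1.5,"tz": 0,"roll": 0},{"tx": 0,"ty": -1.5,"tz": 0,"roll": 0},{"tx": 0,"ty": -1.5,"tz": 0,"roll": 0},{"tx": 0,"ty": -1.5,"tz": 0,"roll": 0},{"tx": 0,"ty": -1.5,"tz": 0,"roll": 0},{"tx": 0,"ty": -1.5,"tz": 0,"roll": 0},{"tx": 0,"ty": -1.5,"tz": 0,"roll": 0},{"tx": 0,"ty": -1.5,"tz": 0,"roll": 0},{"tx": 0,"ty": -1.5,"tz": 0,"roll": 0}]' --grip 25

```text
t: 2.65
eef_pos: [449.7, 319.1, 5.6]
tcp_rot: [3.142, -0.0, -3.055]
ft_force: [0.0, 0.7, 0.9]
opening: 0.397
grip_force: 30.0
```

Call:
step_arm --moves '[{"tx": 0,"ty": 0,"tz": -5,"roll": 0},{"tx": 0,"ty": 0,"tz": -20,"roll": 0},{"tx": 0,"ty": 0,"tz": -45,"roll": 0},{"tx": 0,"ty": 0,"tz": -75,"roll": 0},{"tx": 0,"ty": 0,"tz": -105,"roll": 0},{"tx": 0,"ty": 0,"tz": -130,"roll": 0},{"tx": 0,"ty": 0,"tz": -145,"roll": 0},{"tx": 0,"ty": 0,"tz": -150,"roll": 0},{"tx": 0,"ty": 0,"tz": -150,"roll": 0}]'

```text
t: 3.4
eef_pos: [449.9, 319.2, 156.8]
tcp_rot: [3.141, 0.002, -3.055]
ft_force: [0.2, 0.5, -1.9]
opening: 0.397
grip_force: 30.0
```

```bash
python3 - <<'E'
from h import *
from cell import env
s=env.state();print(s["eef_pos"],s["tcp_rot"],s["opening"])
b=case(-6,0);print(b);go(s,b[0],b[1],155,CY+np.pi)
E
```

```text
[449.86788365 319.2374521  156.76038164] [ 3.14069720e+00  1.93127146e-03 -3.05533068e+00] 0.3965569359336219
[482.65527759  25.85617842]
tx -7.4 ty -295.1 tz 1.5 roll 0.314
```

Call:
step_arm --moves '[{"tx": 0,"ty": -15,"tz": 0,"roll": 0.02},{"tx": -1,"ty": -42,"tz": 0,"roll": 0.05},{"tx": -2,"ty": -74,"tz": 0,"roll": 0.08},{"tx": -3,"ty": -108,"tz": 0,"roll": 0.12},{"tx": -4,"ty": -142,"tz": 0,"roll": 0.16},{"tx": -5,"ty": -176,"tz": 0,"roll": 0.2},{"tx": -6,"ty": -210,"tz": 0,"roll": 0.24},{"tx": -7,"ty": -242,"tz": 0,"roll": 0.27},{"tx": -8,"ty": -268,"tz": 0,"roll": 0.3},{"tx": -8,"ty": -286,"tz": 0,"roll": 0.314},{"tx": -8,"ty": -294,"tz": 0,"roll": 0.314},{"tx": -8,"ty": -294,"tz": 0,"roll": 0.314}]'

```text
t: 4.4
eef_pos: [482.6, 25.8, 154.6]
tcp_rot: [-3.141, -0.002, 2.912]
ft_force: [-0.9, -0.5, -1.6]
opening: 0.393
grip_force: 30.0
```

```bash
python3 - <<'E'
from h import *
from cell import env,optics
s=env.state();print(s["eef_pos"],s["tcp_rot"],s["opening"])
b=case(-6,0);go(s,483,27,100,CY+np.pi)
T=optics.read_camera("top");S=optics.read_camera("wrist")
a=cv2.resize(S["pixels"],(500,375));b=cv2.resize(T["pixels"][180:330,250:370],(300,375),interpolation=2)
cv2.imwrite("pics/c1.png",np.hstack([a,b]))
E
```

```text
[482.62868389  25.78140712 154.63303432] [-3.14137558e+00 -1.76327505e-03  2.91226294e+00] 0.3932669231071794
tx -0.2 ty 1.3 tz 54.6 roll -0.001
```

View pics/c1.png

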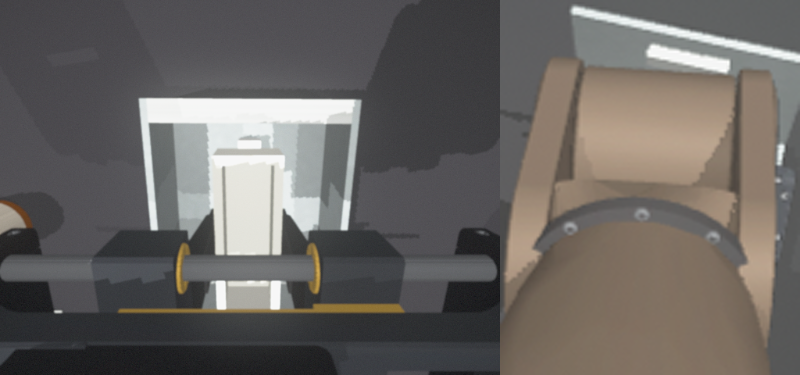

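The wrist view shows the boat (215–283) centred at column 250 over the bar's end (238–262), and the case walls symmetric (140–362). The alignment is good.

Call:
step_arm --moves '[{"tx": 0,"ty": 0.5,"tz": 15,"roll": 0},{"tx": 0,"ty": 0.5,"tz": 35,"roll": 0},{"tx": 0,"ty": 0.5,"tz": 55,"roll": 0},{"tx": 0,"ty": 0.5,"tz": 75,"roll": 0},{"tx": 0,"ty": 0.5,"tz": 90,"roll": 0},{"tx": 0,"ty": 0.5,"tz": 100,"roll": 0},{"tx": 0,"ty": 0.5,"tz": 107,"roll": 0},{"tx": 0,"ty": 0.5,"tz": 112,"roll": 0},{"tx": 0,"ty": 0.5,"tz": 115,"roll": 0},{"tx": 0,"ty": 0.5,"tz": 117,"roll": 0},{"tx": 0,"ty": 0.5,"tz": 117,"roll": 0}]'

```text
t: 5.42
eef_pos: [483.1, 27.6, 38.7]
tcp_rot: [3.141, 0.0, 2.914]
ft_force: [0.9, 0.7, -2.0]
opening: 0.396
grip_force: 30.0
```

Call:
step_arm --moves '[{"tx": 0,"ty": 0,"tz": 0.7,"roll": 0},{"tx": 0,"ty": 0,"tz": 1.4,"roll": 0},{"tx": 0,"ty": 0,"tz": 1.4,"roll": 0}]'

```text
t: 5.67
eef_pos: [483.2, 27.3, 37.4]
tcp_rot: [3.141, 0.001, 2.914]
ft_force: [0.3, -0.6, -1.3]
opening: 0.397
grip_force: 30.0
```

Call:
step_arm --moves '[{"tx": 0,"ty": 0,"tz": 0.7,"roll": 0},{"tx": 0,"ty": 0,"tz": 1.5,"roll": 0},{"tx": 0,"ty": 0,"tz": 1.5,"roll": 0},{"tx": 0,"ty": 0,"tz": 1.5,"roll": 0}]'

```text
t: 6.0
eef_pos: [483.0, 27.4, 35.7]
tcp_rot: [3.142, -0.0, 2.914]
ft_force: [-0.0, 0.2, -0.5]
opening: 0.393
grip_force: 30.0
```

Call:
step_arm --moves '[{"tx": 0,"ty": 0,"tz": 0.6,"roll": 0},{"tx": 0,"ty": 0,"tz": 0.6,"roll": 0},{"tx": 0,"ty": 0,"tz": 0.6,"roll": 0}]'

```text
t: 6.25
eef_pos: [483.1, 27.4, 35.6]
tcp_rot: [3.141, 0.0, 2.914]
ft_force: [-1.4, 0.3, 7.7]
opening: 0.398
grip_force: 30.0
```

Call:
step_arm --moves '[{"tx": 0,"ty": 0,"tz": 0,"roll": 0},{"tx": 0,"ty": 0,"tz": 0,"roll": 0},{"tx": 0,"ty": 0,"tz": 0,"roll": 0},{"tx": 0,"ty": 0,"tz": 0,"roll": 0},{"tx": 0,"ty": 0,"tz": 0,"roll": 0}]' --grip 75

```text
t: 6.67
eef_pos: [483.1, 27.4, 35.1]
tcp_rot: [3.142, -0.0, 2.914]
ft_force: [1.3, 1.0, 0.7]
opening: 0.692
grip_force: 0.0
```

Call:
step_arm --moves '[{"tx": 0,"ty": 0,"tz": -8,"roll": 0},{"tx": 0,"ty": 0,"tz": -25,"roll": 0},{"tx": 0,"ty": 0,"tz": -50,"roll": 0},{"tx": 0,"ty": 0,"tz": -80,"roll": 0},{"tx": 0,"ty": 0,"tz": -110,"roll": 0},{"tx": 0,"ty": 0,"tz": -145,"roll": 0},{"tx": 0,"ty": 0,"tz": -180,"roll": 0},{"tx": 0,"ty": 0,"tz": -215,"roll": 0},{"tx": 0,"ty": 0,"tz": -245,"roll": 0},{"tx": 0,"ty": 0,"tz": -265,"roll": 0},{"tx": 0,"ty": 0,"tz": -275,"roll": 0},{"tx": 0,"ty": 0,"tz": -275,"roll": 0}]'

```text
t: 7.67
eef_pos: [483.3, 27.4, 312.1]
tcp_rot: [3.141, 0.004, 2.914]
ft_force: [0.5, -0.1, -0.8]
opening: 0.787
grip_force: 0.0
```

```bash
python3 - <<'E'
from h import *
from cell import env,optics
s=env.state();print(s["eef_pos"],s["tcp_rot"])
T=optics.read_camera("side");S=optics.read_camera("wrist")
np.savez("side2.npz",**T);np.savez("w2.npz",**S)
cv2.imwrite("pics/d1.png",np.hstack([cv2.resize(S["pixels"],(400,300)),cv2.resize(T["pixels"][135:335,215:375],(320,400),interpolation=2)[:300]]) if 0 else np.hstack([cv2.resize(S["pixels"][0:400,100:540],(440,400)),cv2.resize(T["pixels"][135:335,215:375],(320,400),interpolation=2)]))
p=np.r_[case(-66,0),85];print(p)
E
```

```text
[483.32218136  27.35025257 312.13988227] [3.14098469 0.0035101  2.91384291]
[424.20805344  39.41796258  85.        ]
```

View pics/d1.png

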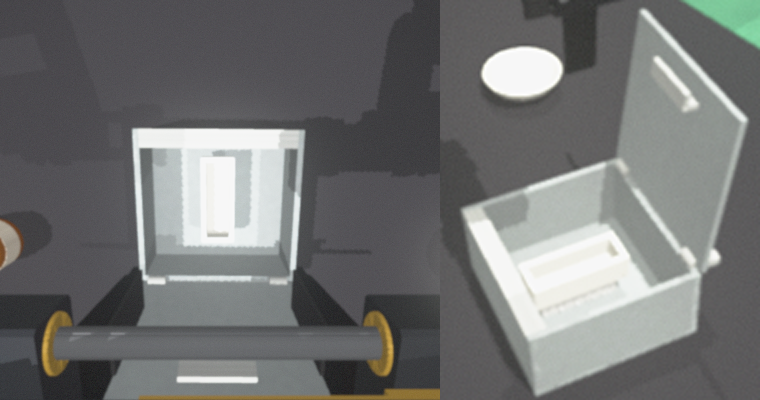

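Both views show the boat lying level and lengthwise on the bar, released. Next is the lid: I'll move behind its free edge with the fingers shut, then sweep it forward in an arc.

```bash
python3 - <<'E'
from h import *
from cell import env
s=env.state();p=case(160,0);go(s,p[0],p[1],312,CY+np.pi)
for th in (1.75,1.65,1.57,1.5,1.4,1.3,1.2,1.1,1,.9,.8,.7,.6,.5,.45,.4,.35,.3,.25,.2,.1,0):
    r=172 if th>1.57 else 160
    x=95-r*np.cos(th)+6*np.sin(th);z=87+160*np.sin(th)+6*np.cos(th)
    print(th,"x %.1f z %.1f | tx %.1f tz %.1f"%(x,z,160-x,238-z))
E
```

```text
tx -166.4 ty -1.5 tz -2.9 roll 0.000
1.75 x 131.6 z 243.4 | tx 28.4 tz -5.4
1.65 x 114.6 z 246.0 | tx 45.4 tz -8.0
1.57 x 100.9 z 247.0 | tx 59.1 tz -9.0
1.5 x 89.7 z 247.0 | tx 70.3 tz -9.0
1.4 x 73.7 z 245.7 | tx 86.3 tz -7.7
1.3 x 58.0 z 242.8 | tx 102.0 tz -4.8
1.2 x 42.6 z 238.3 | tx 117.4 tz -0.3
1.1 x 27.8 z 232.3 | tx 132.2 tz 5.7
1 x 13.6 z 224.9 | tx 146.4 tz 13.1
0.9 x 0.2 z 216.1 | tx 159.8 tz 21.9
0.8 x -12.2 z 206.0 | tx 172.2 tz 32.0
0.7 x -23.5 z 194.7 | tx 183.5 tz 43.3
0.6 x -33.7 z 182.3 | tx 193.7 tz 55.7
0.5 x -42.5 z 169.0 | tx 202.5 tz 69.0
0.45 x -46.5 z 162.0 | tx 206.5 tz 76.0
0.4 x -50.0 z 154.8 | tx 210.0 tz 83.2
0.35 x -53.2 z 147.5 | tx 213.2 tz 90.5
0.3 x -56.1 z 140.0 | tx 216.1 tz 98.0
0.25 x -58.5 z 132.4 | tx 218.5 tz 105.6
0.2 x -60.6 z 124.7 | tx 220.6 tz 113.3
0.1 x -63.6 z 108.9 | tx 223.6 tz 129.1
0 x -65.0 z 93.0 | tx 225.0 tz 145.0
```

Call:
step_arm --moves '[{"tx": -15,"ty": 0,"tz": 0,"roll": 0},{"tx": -40,"ty": 0,"tz": 0,"roll": 0},{"tx": -70,"ty": -1,"tz": 0,"roll": 0},{"tx": -100,"ty": -1,"tz": 0,"roll": 0},{"tx": -130,"ty": -1,"tz": 0,"roll": 0},{"tx": -155,"ty": -1,"tz": 0,"roll": 0},{"tx": -166,"ty": -1,"tz": 0,"roll": 0},{"tx": -167,"ty": -1,"tz": 20,"roll": 0},{"tx": -167,"ty": -1,"tz": 45,"roll": 0},{"tx": -167,"ty": -1,"tz": 65,"roll": 0},{"tx": -167,"ty": -1,"tz": 74,"roll": 0},{"tx": -167,"ty": -1,"tz": 74,"roll": 0}]' --grip 0

```text
t: 8.77
eef_pos: [644.4, -11.2, 232.5]
tcp_rot: [-3.141, -0.006, 2.914]
ft_force: [-0.1, -0.2, -0.2]
opening: 0.026
grip_force: 0.0
```

```bash
python3 - <<'E'
from h import *
from cell import env
s=env.state();print(s["eef_pos"],s["opening"],s["ft_force"]);p=case(160,0);go(s,p[0],p[1],238,CY+np.pi)
E
```

```text
[644.35279556 -11.21764476 232.45297378] 0.025806598560884825 [-0.07511849 -0.17637483 -0.22817174]
tx -0.1 ty -0.4 tz -5.5 roll 0.000
```

Call:
step_arm --moves '[{"tx": 10,"ty": 0,"tz": -4,"roll": 0},{"tx": 20,"ty": 0,"tz": -5,"roll": 0},{"tx": 29,"ty": 0,"tz": -6,"roll": 0},{"tx": 38,"ty": 0,"tz": -7,"roll": 0},{"tx": 47,"ty": 0,"tz": -8,"roll": 0},{"tx": 56,"ty": 0,"tz": -9,"roll": 0},{"tx": 66,"ty": 0,"tz": -9,"roll": 0},{"tx": 76,"ty": 0,"tz": -9,"roll": 0},{"tx": 86,"ty": 0,"tz": -7.7,"roll": 0},{"tx": 94,"ty": 0,"tz": -6.3,"roll": 0},{"tx": 102,"ty": 0,"tz": -4.8,"roll": 0},{"tx": 102,"ty": 0,"tz": -4.8,"roll": 0}]'

```text
t: 9.77
eef_pos: [544.4, 12.1, 240.5]
tcp_rot: [-3.141, -0.002, 2.914]
ft_force: [-0.8, 0.3, 0.5]
opening: 0.005
grip_force: 0.0
```

```bash
python3 - <<'E'
from h import *
from cell import env,optics
s=env.state();print(s["eef_pos"],s["opening"],s["ft_force"]);p=case(58,0);go(s,p[0],p[1],242.8,CY+np.pi)
T=optics.read_camera("side");cv2.imwrite("pics/e1.png",cv2.resize(T["pixels"][60:340,200:440],(514,600),interpolation=2))
E
```

```text
[544.43680144  12.12556939 240.51258463] 0.0049098609352235395 [-0.77638341  0.33005106  0.50104037]
tx -0.7 ty -0.6 tz -2.3 roll 0.001
```

View pics/e1.png

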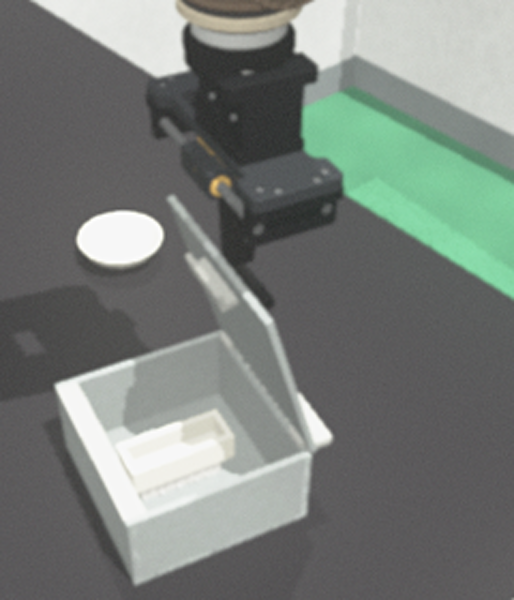

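The lid is swinging forward with the fingers behind it, at about 1.25 rad. Continuing the arc.

Call:
step_arm --moves '[{"tx": 8,"ty": 0,"tz": 2,"roll": 0},{"tx": 15,"ty": 0,"tz": 4.5,"roll": 0},{"tx": 23,"ty": 0,"tz": 7.5,"roll": 0},{"tx": 30,"ty": 0,"tz": 10.5,"roll": 0},{"tx": 37,"ty": 0,"tz": 14,"roll": 0},{"tx": 44,"ty": 0,"tz": 18,"roll": 0},{"tx": 51,"ty": 0,"tz": 22,"roll": 0},{"tx": 58,"ty": 0,"tz": 27,"roll": 0},{"tx": 64,"ty": 0,"tz": 32,"roll": 0},{"tx": 70,"ty": 0,"tz": 37,"roll": 0},{"tx": 76,"ty": 0,"tz": 42.5,"roll": 0},{"tx": 81.5,"ty": 0,"tz": 48,"roll": 0}]'

```text
t: 10.82
eef_pos: [466.1, 30.2, 192.4]
tcp_rot: [3.142, -0.0, 2.914]
ft_force: [1.3, -0.2, 1.0]
opening: 0.003
grip_force: 0.5
```

Call:
step_arm --moves '[{"tx": 5,"ty": 0,"tz": 6,"roll": 0},{"tx": 10,"ty": 0,"tz": 12.5,"roll": 0},{"tx": 14.5,"ty": 0,"tz": 19,"roll": 0},{"tx": 19,"ty": 0,"tz": 26,"roll": 0},{"tx": 23,"ty": 0,"tz": 33,"roll": 0},{"tx": 26.5,"ty": 0,"tz": 40,"roll": 0},{"tx": 29.7,"ty": 0,"tz": 47,"roll": 0},{"tx": 32,"ty": 0,"tz": 52,"roll": 0},{"tx": 33,"ty": 0,"tz": 55,"roll": 0},{"tx": 33,"ty": 0,"tz": 55,"roll": 0}]'

```text
t: 11.65
eef_pos: [434.1, 37.6, 137.3]
tcp_rot: [-3.141, -0.001, 2.914]
ft_force: [-0.1, 0.0, -0.1]
opening: 0.001
grip_force: 0.0
```

```bash
python3 - <<'E'
from h import *
from cell import env,optics
s=env.state();print(s["eef_pos"],s["tcp_rot"],s["ft_force"]);p=case(-56,0);go(s,p[0],p[1],140,CY+np.pi)
E
```

```text
[434.11709473  37.61489369 137.27434406] [-3.14142140e+00 -1.36420886e-03  2.91381457e+00] [-0.12066486  0.03385693 -0.08025058]
tx 0.1 ty -0.5 tz -2.7 roll 0.000
```

Call:
step_arm --moves '[{"tx": 1.5,"ty": 0,"tz": 3.5,"roll": 0},{"tx": 2.5,"ty": 0,"tz": 7,"roll": 0},{"tx": 3.5,"ty": 0,"tz": 10,"roll": 0},{"tx": 3.5,"ty": 0,"tz": 10,"roll": 0}]'

```text
t: 11.98
eef_pos: [430.8, 38.4, 127.4]
tcp_rot: [-3.142, -0.001, 2.914]
ft_force: [0.4, -0.0, -0.2]
opening: 0.007
grip_force: 0.0
```

Call:
step_arm --moves '[{"tx": -4,"ty": 0,"tz": 1,"roll": 0},{"tx": -8,"ty": 0,"tz": 2,"roll": 0},{"tx": -11,"ty": 0,"tz": 2,"roll": 0},{"tx": -13,"ty": 0,"tz": 2,"roll": 0},{"tx": -13,"ty": 0,"tz": 2,"roll": 0}]'

```text
t: 12.4
eef_pos: [443.8, 35.4, 125.8]
tcp_rot: [-3.142, -0.001, 2.914]
ft_force: [-4.4, 0.8, 1.1]
opening: 0.007
grip_force: 2.3
```

Call:
step_arm --moves '[{"tx": -3,"ty": 0,"tz": 0,"roll": 0},{"tx": -6,"ty": 0,"tz": 0,"roll": 0},{"tx": -8,"ty": 0,"tz": 0,"roll": 0},{"tx": -9,"ty": 0,"tz": 0,"roll": 0},{"tx": -9,"ty": 0,"tz": 0,"roll": 0}]'

```text
t: 12.82
eef_pos: [451.9, 33.5, 125.7]
tcp_rot: [-3.141, -0.002, 2.914]
ft_force: [-5.6, 1.7, 2.6]
opening: 0.006
grip_force: 3.2
```

```bash
python3 - <<'E'
from h import *
from cell import env,optics
s=env.state();print(s["eef_pos"],s["ft_force"])
S=optics.read_camera("side");cv2.imwrite("pics/f1.png",cv2.resize(S["pixels"][120:340,200:400],(545,600),interpolation=2))
# projected expectations in crop px: lid free-edge right corner bottom/top for (theta,shift)
for th in(.3,.25,.2,.15,.1):
    for sh in(0,13):
        for h in(0,):
            x=85+sh-172*np.cos(th)+h*np.sin(th);z=87+172*np.sin(th)+h*np.cos(th)
            print(th,sh,[((proj(S,np.r_[case(x,y),z])-[200,120])*2.727).round(0).tolist() for y in(-90,90)])
E
```

```text
[451.93790461  33.47429921 125.74157245] [-5.64084264  1.6667244   2.6421154 ]
0.3 0 [[166.0, 447.0], [67.0, 267.0]]
0.3 13 [[186.0, 440.0], [85.0, 262.0]]
0.25 0 [[163.0, 457.0], [65.0, 277.0]]
0.25 13 [[183.0, 450.0], [83.0, 272.0]]
0.2 0 [[161.0, 467.0], [64.0, 287.0]]
0.2 13 [[181.0, 459.0], [82.0, 281.0]]
0.15 0 [[160.0, 476.0], [64.0, 296.0]]
0.15 13 [[180.0, 469.0], [81.0, 291.0]]
0.1 0 [[160.0, 486.0], [64.0, 305.0]]
0.1 13 [[179.0, 478.0], [82.0, 300.0]]
```

View pics/f1.png

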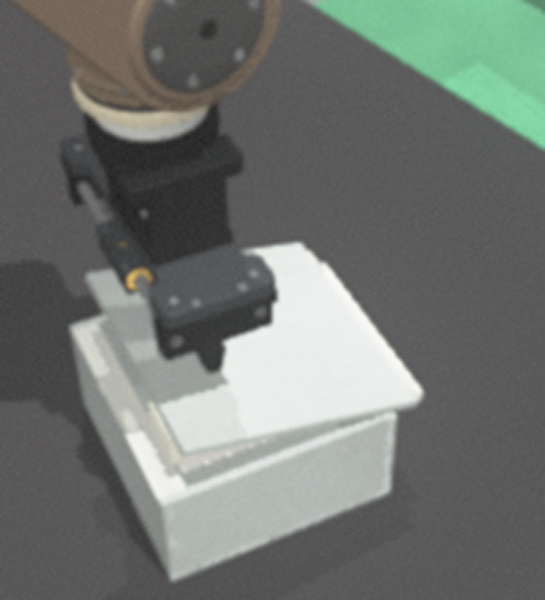

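The free-edge corner at (185,452) means the lid is at about 0.24 rad and pushed back about 13 mm, with the fingers in front of the grip bar. I'll lower it along the arc, keeping it pushed back.

Call:
step_arm --moves '[{"tx": 0,"ty": 0,"tz": 3,"roll": 0},{"tx": 0.8,"ty": 0,"tz": 6,"roll": 0},{"tx": 1.6,"ty": 0,"tz": 9,"roll": 0},{"tx": 2.2,"ty": 0,"tz": 12,"roll": 0},{"tx": 2.6,"ty": 0,"tz": 15,"roll": 0},{"tx": 2.6,"ty": 0,"tz": 15,"roll": 0}]'

```text
t: 13.37
eef_pos: [448.7, 34.2, 110.3]
tcp_rot: [-3.141, -0.003, 2.914]
ft_force: [-6.1, 1.8, -0.5]
opening: -0.001
grip_force: 3.1
```

Call:
step_arm --moves '[{"tx": 0.4,"ty": 0,"tz": 3,"roll": 0},{"tx": 0.8,"ty": 0,"tz": 6,"roll": 0},{"tx": 1.1,"ty": 0,"tz": 9,"roll": 0},{"tx": 1.3,"ty": 0,"tz": 11,"roll": 0},{"tx": 1.3,"ty": 0,"tz": 11,"roll": 0}]'

```text
t: 13.78
eef_pos: [447.1, 34.6, 99.2]
tcp_rot: [-3.141, -0.004, 2.914]
ft_force: [-8.5, 2.4, -1.5]
opening: 0.004
grip_force: 4.1
```

Call:
step_arm --moves '[{"tx": 0.3,"ty": 0,"tz": 2,"roll": 0},{"tx": 0.5,"ty": 0,"tz": 4,"roll": 0},{"tx": 0.7,"ty": 0,"tz": 6,"roll": 0},{"tx": 0.7,"ty": 0,"tz": 6,"roll": 0}]'

```text
t: 14.12
eef_pos: [446.9, 34.6, 93.7]
tcp_rot: [-3.141, -0.003, 2.914]
ft_force: [-7.5, 1.4, 3.1]
opening: 0.002
grip_force: 3.9
```

Call:
step_arm --moves '[{"tx": 0,"ty": 0,"tz": 0.7,"roll": 0},{"tx": 0,"ty": 0,"tz": 1.4,"roll": 0},{"tx": 0,"ty": 0,"tz": 1.4,"roll": 0}]'

```text
t: 14.37
eef_pos: [446.9, 34.7, 92.6]
tcp_rot: [-3.141, -0.003, 2.914]
ft_force: [-10.2, 1.6, 10.4]
opening: 0.001
grip_force: 6.2
```

Call:
step_arm --moves '[{"tx": 3,"ty": 0,"tz": -0.5,"roll": 0},{"tx": 6,"ty": 0,"tz": -0.5,"roll": 0},{"tx": 9,"ty": 0,"tz": -0.5,"roll": 0},{"tx": 12,"ty": 0,"tz": -0.5,"roll": 0},{"tx": 15,"ty": 0,"tz": -0.5,"roll": 0},{"tx": 18,"ty": 0,"tz": -0.5,"roll": 0},{"tx": 18,"ty": 0,"tz": -0.5,"roll": 0}]'

```text
t: 14.95
eef_pos: [430.8, 38.5, 93.1]
tcp_rot: [3.141, 0.001, 2.914]
ft_force: [0.2, 0.5, 0.8]
opening: 0.002
grip_force: 0.0
```

Call:
step_arm --moves '[{"tx": 0,"ty": 0,"tz": -5,"roll": 0},{"tx": 0,"ty": 0,"tz": -20,"roll": 0},{"tx": 0,"ty": 0,"tz": -45,"roll": 0},{"tx": 10,"ty": 0,"tz": -75,"roll": 0},{"tx": 25,"ty": 0,"tz": -105,"roll": 0},{"tx": 25,"ty": -30,"tz": -125,"roll": 0},{"tx": 25,"ty": -65,"tz": -130,"roll": 0},{"tx": 25,"ty": -100,"tz": -130,"roll": 0},{"tx": 25,"ty": -135,"tz": -130,"roll": 0},{"tx": 25,"ty": -165,"tz": -130,"roll": 0},{"tx": 25,"ty": -180,"tz": -130,"roll": 0},{"tx": 25,"ty": -180,"tz": -130,"roll": 0}]'

```text
t: 15.95
eef_pos: [365.6, -133.9, 223.6]
tcp_rot: [-3.141, 0.002, 2.911]
ft_force: [-0.1, 0.1, -0.4]
opening: 0.003
grip_force: 0.0
```

```bash
python3 - <<'E'
from h import *
from cell import env,optics
print(env.state()["t"])
S=optics.read_camera("side");T=optics.read_camera("top")
for n,c,b in(("S",S,(200,120,400,340)),("T",T,(240,170,390,330))):
    g=cv2.cvtColor(c["pixels"],cv2.COLOR_BGR2GRAY)
    # predicted lid top corners for theta 0 / .09, shift 0 / 13, free edge top, at y=+-90
    for th,sh in((0,0),(0,13),(.09,0)):
        P=[proj(c,np.r_[case(85+sh-r*np.cos(th)+6*np.sin(th),y),87+r*np.sin(th)+6*np.cos(th)]).round(1).tolist() for r in(172,0) for y in(-90,90)]
        print(n,th,sh,P)
    # bright lid plate contour
    x0,y0,x1,y1=b
    # sobel profile along the normal of the front edge: sample vertical column through mid-front
    m=proj(c,np.r_[case(-87,30),93]);d=proj(c,np.r_[case(-97,30),93])-m;d/=np.linalg.norm(d)
    print("mid front",m.round(1),"profile -8..16px outward:",[int(cv2.getRectSubPix(g,(1,1),tuple((m+d*k).astype(float)))[0,0]) for k in range(-8,17)])
    k=[q for q in cv2.findContours((g>150).astype(np.uint8),0,1)[0] if cv2.pointPolygonTest(q,tuple(map(float,m-3*d)),False)>=0]
    if k:print("box",cv2.boxPoints(cv2.minAreaRect(k[0])).round(1).tolist(),cv2.approxPolyDP(k[0],2.5,True)[:,0].tolist())
E
```

```text
15.95
S 0 0 [[258.6, 302.2], [223.9, 236.2], [345.9, 268.3], [302.7, 210.3]]
S 0 13 [[265.7, 299.5], [230.2, 234.2], [352.1, 265.9], [308.3, 208.5]]
S 0.09 0 [[258.6, 296.4], [223.4, 230.4], [346.2, 268.2], [303.0, 210.3]]
mid front [234.4 256.3] profile -8..16px outward: [239, 239, 239, 239, 239, 240, 239, 231, 201, 159, 137, 134, 133, 126, 106, 80, 68, 67, 70, 72, 72, 72, 70, 74, 81]
box [[223.3000030517578, 236.5], [326.1000061035156, 194.1999969482422], [365.70001220703125, 290.3999938964844], [262.8999938964844, 332.70001220703125]] [[319, 216], [309, 221], [309, 242], [313, 252], [324, 256], [334, 269], [336, 279], [332, 289], [280, 312], [274, 309], [263, 273], [255, 272], [242, 249], [240, 233], [224, 237], [261, 305], [263, 331], [342, 299], [345, 270], [354, 262]]
T 0 0 [[348.6, 316.4], [264.0, 297.9], [364.5, 236.6], [282.5, 219.4]]
T 0 13 [[349.8, 310.1], [265.4, 291.8], [365.7, 230.8], [283.9, 213.7]]
T 0.09 0 [[349.2, 315.6], [263.2, 296.9], [364.5, 236.4], [282.6, 219.2]]
mid front [292. 304.] profile -8..16px outward: [236, 237, 237, 237, 238, 238, 238, 235, 211, 95, 87, 87, 87, 86, 85, 85, 85, 84, 87, 87, 86, 85, 86, 85, 85]
box [[262.6000061035156, 297.79998779296875], [283.0, 206.1999969482422], [367.70001220703125, 225.0], [347.29998779296875, 316.6000061035156]] [[293, 209], [290, 218], [281, 222], [263, 297], [347, 316], [363, 241], [357, 233], [359, 224]]
```

The lid's front edge and corner sit on the predicted lid-down, sprung-forward position to within about 1 px (a lid standing on the rim would be 6 px off), and the arm is clear.

```bash
python3 -c "
from cell import env
print(env.job_done())"
```

```text
the job is handed in; nothing more can be done
None
```

The boat lies level on the bar, the lid is shut and measured fully down and sprung forward over the rim (the tab's foot itself is not visible), and the job was handed in at about 16 s.

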